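# Hold the temperature block, blind hole up, on the spring probe

### The job

Take the brown bottle away from under the temperature probe and stand it upright on the bare table, well out of the way, leaving all else on the table where it is. Then pick up the aluminium block, find by feel on the hanging probe which of its two like-looking ends has the deep blind hole, turn it over if need be, and with the hole up push it gently onto the probe until the probe bottoms in the hole and its spring gives by about 6 mm. Finish while still holding it there in the gripper.

Things in the scene. Friction and masses are not known exactly. Their poses are not given: they have to be found in the camera images.
- block: Bare light grey aluminium block with blue labels on its long sides, 80 x 36 x 36 mm, 0.2-0.33 kg, lying flat. Origin at its very centre, x along its length. Both ends show a 13 mm round hole on the long axis and look alike: one hole is blind at mid-length, at the origin (40 mm deep), the other is only an 8 mm recess. Which is which must be felt: the probe goes 32 mm further into the deep one.
- probe_tip (a point): Round tip of the thin steel temperature probe (6 mm diameter) that hangs straight down from the clamp stand, 165 mm above the table at rest. The bare probe is 106 mm long; above that are its gland, 31 mm across, and a black cap. It cannot bend, only be pushed straight up.
- probe (a joint): How far the probe is pushed up into its spring gland: 0 hanging free, 0.020 m at the hard stop. The spring starts at about 1.8 N and adds 0.35 N per mm.
- stand: Clamp stand, fixed: grey foot plate 210 x 120 x 12 mm with an upright 12 mm rod, 430 mm high. Origin on the table straight below the probe; x points to the rod, which stands 130 mm away, z up. The plate reaches 50 mm before the origin, 160 mm behind it, 60 mm to each side. An arm at 303 mm height joins rod and probe gland.
- bottle: Brown glass bottle with a blue cap, 52 mm diameter (up to 90 mm height), 104 mm tall, 0.14 kg, standing on the stand's foot plate under the probe tip. Origin at the centre of its underside, z up.
- oil_vial: Small vial of yellow oil with a white cap, 28 mm diameter, 57 mm tall, a bystander. Origin under its centre.
- bench_timer: White bench timer, 42 x 66 x 50 mm, a bystander. Origin under its centre.
- marker: White and black marker pen, 131 mm long, 12 mm thick, a bystander. Origin under its centre.
Things that resemble listed ones, but are neither listed nor needed, are in the scene too. Leave any red look-alike of the block alone.

How it is judged:
By the outcome, as a careful person would: the job done as asked, in the order asked, and still so for the second after the job is handed in, while the arm keeps its last pose, push and grip.
It also fails if it takes over 72 s, if anything falls off the work surface, if the arm or the gripper's body presses on something with over 40 N, if the wrist force passes 120 N, or if a joint passes its speed limit or range.

### The arm

A 7-joint arm with a two-finger parallel gripper is mounted at the origin on a cart in front of the work surface, level with it; the furniture and walls round the work are solid. World frame = base frame: x ahead of the robot, y to its left, z up, the work surface at z = 0. Lengths are in m, angles in rad, forces in N, time in s.
With the tool pointing down it reaches from about 0.4 to 0.85 m from the base axis. Payload 10.4 kg.
Tool frame: the origin (TCP) lies midway between the tips of the shut fingers; the grasp point (between the pads) lies 19 mm behind it; z points along the fingers, y is the line along which they close (so a half turn about z gives the same grasp; the last joint's range is limited). The gripper opens to 87 mm and grips with 3 to 60 N. Pads are 19 mm wide; open, the fingers measure 117 mm over their backs; the gripper's body (75 mm by 190 mm) begins 51 mm behind the grasp point.
Start: joints at [-1.292, 0.332, -0.065, 1.46, 0.022, 1.35, -0.088], TCP at [0.186, 0.597, 0.223] pointing down, gripper open.
Joint ranges: [-2.6, 2.6], [-0.5, 2.12], [-1.47, 1.34], [0.16, 2.42], [-1.27, 4.41], [0.06, 2.06], [-2.6, 2.6]. Speed limits (rad/s): [2.22, 2.22, 2.79, 2.79, 3.14, 3.14, 3.14].

### API

Orientations are given as a unit quaternion [x, y, z, w].
In Python, from bench import r gives the robot as it stands.
- The arm moves only by the tool move_arm, never from a script. Its argument "targets" is a list of rows, each a list of 3 entries, a list of its own where there are three numbers: the shift along the tool's x, y, z in cm, then the turn, a rotation vector about the tool's x, y, z in rad, then the opening in per cent of the stroke, from 0 (shut) to 100 (fully open). In form: [[[x, y, z], [wx, wy, wz], gripper], ...]. A call has 1 to 20 rows; each row shifts and turns the commanded pose from where the row before left it, along the tool's axes as they then stand; what a row does not reach is not made up. A row lasts 1/8 s, in which the tool goes at most 62.5 mm and 10.7 degrees, less where a joint would pass 70% of its speed; a pose out of reach is approached as far as the arm can. A call with a gripper value outside its range is refused whole. The fingers move at their own pace and stop on an object; "grip_force" is the grip in N (left out, the last holds). Time passes only in rows, so rows that do not move let the fingers close. It gives the time, the measured TCP pose, the force, the opening and the grip force at its end, in the units of the state.
- r.read_state(): the state, without advancing time (a new reading comes with each control period).
- r.camera(name): name is "scene" or "side" or "wrist"; returns a dict with "image" (384x512x3 uint8, blue, green, red), "vertical_fov" (degrees; the focal length in pixels is half the picture's height over the tangent of half this angle, whatever the lens; pixels are square), "cx", "cy" (the principal point, pixels), "cam_to_world" (4x4, takes a point from camera to world coordinates). Camera axes: x right, y down, z forward; pixel columns grow to the right and rows downward; lengths in m; the calibration is good to about 2 mm. A picture is of the moment at which its call begins. There is no depth.
- r.close_job(): hands the job in; it is judged then, once.
The state is a dict: "time": time; "joint_positions": joint angles; "joint_vel": joint speeds; "joint_torque": joint torques, N m; "ee_pos": TCP position; "eef_rot": TCP orientation; "ft_force": force on the tool from outside, world axes, zero at the start; "torque": the same for the moment, N m; "width": finger opening in m; "grip_force": force on a finger pad.
Only numpy, scipy, OpenCV 4.12 (cv2) and the standard library are available. Lean on these libraries where they do the work, as an engineer would, in place of code of your own. Each camera call takes 0.05 s, during which the arm holds its last target. There are 200 camera calls.

## Working session

There is one attempt and no reset: what is moved stays moved. The work goes in short steps, Python scripts to look and compute and a tool call to move; the robot and the scene stay as the last step left them, time stands still between calls to the robot, and variables do not carry over. Pictures are saved under pics/ and viewed, at most 10 in all, crops included, and the job is handed in when it is done.

Besides the shell and the picture viewer there is one more tool, called after "Emit:" by a JSON object that holds its "method" and its "body", one argument or row to a line. move_arm: Moves the arm, as the interface text tells. Its arguments: {"type":"object","properties":{"targets":{"type":"array"},"grip_force":{"type":"number"}},"required":["targets"]}

```bash
mkdir -p pics; ls
python3 - <<'E'
from bench import r
import cv2,numpy as np
s=r.read_state(); print({k:np.round(v,3).tolist() for k,v in s.items()})
for n in ("scene","side"):
    c=r.camera(n); cv2.imwrite(f"pics/{n}0.png",c["image"]); np.savez(f"{n}.npz",**c)
    print(n,c["vertical_fov"],c["cx"],c["cy"],np.round(c["cam_to_world"],3).tolist())
a=cv2.imread("pics/scene0.png");b=cv2.imread("pics/side0.png")
E
```

```text
pics
{'time': 0.0, 'joint_positions': [-1.292, 0.333, -0.065, 1.461, 0.022, 1.35, -0.088], 'joint_vel': [-0.002, 0.001, -0.001, 0.0, -0.001, -0.0, -0.001], 'joint_torque': [0.001, -62.326, 0.025, -38.989, -0.061, 0.04, 0.0], 'ee_pos': [0.186, 0.596, 0.222], 'eef_rot': [0.15, 0.989, -0.001, -0.0], 'ft_force': [-0.352, -0.086, 0.183], 'torque': [0.057, 0.027, 0.004], 'grip_force': 0.0, 'width': 0.087}
scene 52.74260429971203 248.3565316604918 190.4761889739277 [[0.703, -0.432, 0.565, -0.004], [-0.711, -0.401, 0.578, -0.569], [-0.023, -0.808, -0.589, 0.69], [0.0, 0.0, 0.0, 1.0]]
side 51.68438133909011 260.4010213898195 189.8601645896179 [[-0.944, -0.191, 0.268, 0.287], [-0.329, 0.574, -0.749, 0.715], [-0.011, -0.796, -0.605, 0.715], [0.0, 0.0, 0.0, 1.0]]
```

View pics/scene0.png

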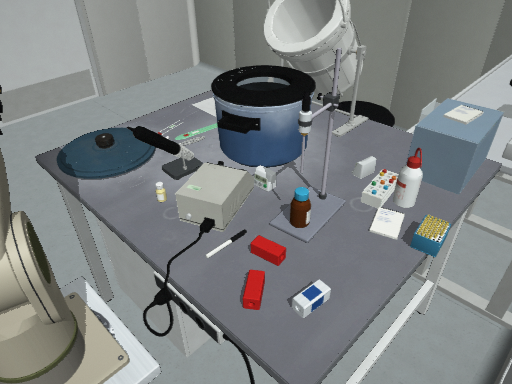

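View pics/side0.png

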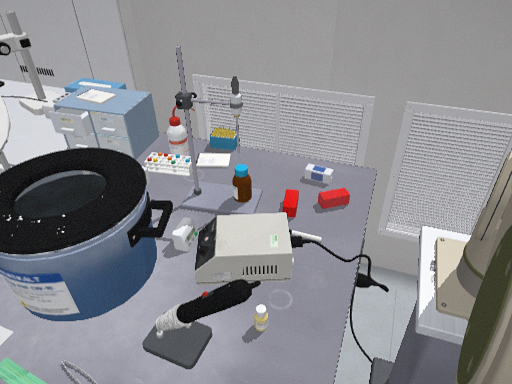

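The scene view shows a bottle at (300,210), with the probe hanging above it at about (305,130). There are three block-like things: a red one at (267,250), another red one at (254,289), and a light grey one with blue labels at (311,298), which is (319,174) in the side view. Only the grey one fits the description. I'll confirm it in an enlarged montage.

```bash
cat > h.py <<'E'
import numpy as np,cv2
def load(n): return dict(np.load(n+".npz"))
def ray(c,u,v):
    f=192/np.tan(np.radians(float(c["vertical_fov"]))/2)
    T=c["cam_to_world"]; d=T[:3,:3]@np.array([(u-c["cx"])/f,(v-c["cy"])/f,1]); return T[:3,3],d/np.linalg.norm(d)
def atz(c,u,v,z): o,d=ray(c,u,v); return o+d*(z-o[2])/d[2]
def tri(c1,p1,c2,p2):
    o1,d1=ray(c1,*p1);o2,d2=ray(c2,*p2)
    t=np.linalg.lstsq(np.c_[d1,-d2],o2-o1,rcond=None)[0]; a=o1+t[0]*d1;b=o2+t[1]*d2
    return (a+b)/2,np.linalg.norm(a-b)
def proj(c,p):
    f=192/np.tan(np.radians(float(c["vertical_fov"]))/2)
    T=c["cam_to_world"]; q=T[:3,:3].T@(np.array(p)-T[:3,3]); return np.array([c["cx"]+f*q[0]/q[2],c["cy"]+f*q[1]/q[2]])
E
python3 - <<'E'
from h import *
S,D=load("scene")["image"],load("side")["image"]
def cr(i,x,y,w,h): return cv2.resize(i[y:y+h,x:x+w],(400,300),interpolation=cv2.INTER_CUBIC)
m=np.vstack([np.hstack([cr(S,250,90,160,120),cr(S,280,265,80,60)]),np.hstack([cr(D,180,100,160,120),cr(D,290,150,80,60)])])
cv2.imwrite("pics/m1.png",m)
E
```

```text
(no output)
```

View pics/m1.png

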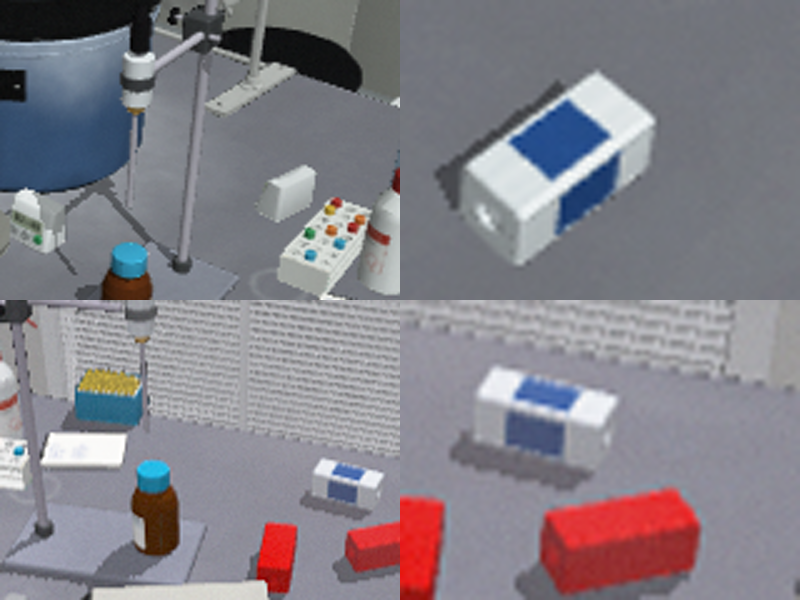

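Run:
```python
from h import *
S,D=load("scene"),load("side")
np.set_printoptions(precision=4,suppress=True)
print("tip",tri(S,(302.4,172.8),D,(238.8,152.4)),atz(S,302.4,172.8,.165),atz(D,238.8,152.4,.165))
print("cap",tri(S,(301.2,189.5),D,(241.6,167)),atz(S,301.2,189.5,.116),atz(D,241.6,167,.116))
print("rod",atz(S,322.4,196.8,.012),atz(D,196.8,192,.012))
for c,P in((S,[(293.6,299.4),(305.6,307.4),(319.4,279),(331,289.4)]),(D,[(305.4,170.4),(308,163.4),(331.6,176.4),(333.4,168.6)])):
    q=np.array([atz(c,*p,.036) for p in P]); print(q[:,:2],q.mean(0))
for n,p in dict(tim=(263,190),vial=(161,198),mark1=(208,256),mark2=(245,232),red1=(267,252),red2=(254,290),pad=(387,222),rack=(430,240),ctl=(205,222)).items(): print(n,atz(S,*p,.0)[:2])
print("plate",[atz(S,*p,.012)[:2] for p in((270,222),(308,238),(344,205))])
```

```text
tip (array([ 0.6389, -0.1012,  0.1661]), np.float64(0.0022892241504406524)) [ 0.642  -0.0997  0.165 ] [ 0.6383 -0.1014  0.165 ]
cap (array([ 0.6344, -0.1041,  0.1194]), np.float64(0.0029401234011183267)) [ 0.6404 -0.1008  0.116 ] [ 0.6348 -0.1072  0.116 ]
rod [ 0.7703 -0.0829  0.012 ] [ 0.7717 -0.0874  0.012 ]
[[ 0.4162 -0.2644]
 [ 0.4175 -0.2944]
 [ 0.4968 -0.2704]
 [ 0.4906 -0.3049]] [ 0.4553 -0.2835  0.036 ]
[[ 0.4915 -0.2603]
 [ 0.4932 -0.3   ]
 [ 0.4106 -0.2541]
 [ 0.4134 -0.2963]] [ 0.4521 -0.2777  0.036 ]
tim [0.6903 0.0767]
vial [0.4546 0.2712]
mark1 [ 0.3958 -0.0123]
mark2 [ 0.5201 -0.0168]
red1 [ 0.5057 -0.1086]
red2 [ 0.3984 -0.1674]
pad [ 0.8097 -0.267 ]
rack [ 0.8202 -0.38  ]
ctl [0.4738 0.0916]
plate [array([ 0.5846, -0.0471]), array([ 0.6044, -0.1586]), array([ 0.7801, -0.1494])]
```

The enlarged crop confirms it. The light grey block with blue labels is at (311,298), lying along x at about (0.453,-0.280) with yaw around -4°. The tip is at about (0.640,-0.101,0.165), which matches the given 165 mm, and the bottle stands below it. Next I'll write a planner helper and start moving.

```bash
cat >> h.py <<'E'
from scipy.spatial.transform import Rotation as R, Slerp
def ori(az,pitch,up=1):
    "tool z at azimuth az, pitch deg below horizon; y level; tool x up (up=1) or down (-1)"
    a,p=np.radians([az,pitch]); z=np.array([np.cos(p)*np.cos(a),np.cos(p)*np.sin(a),-np.sin(p)])
    y=up*np.array([-np.sin(a),np.cos(a),0])   # x=y x z
    return R.from_matrix(np.c_[np.cross(y,z),y,z])
def plan(p0,R0,p1,R1,n,g,polar=False):
    "print n rounded rows, straight (or cylindrical) path, from pose0 to pose1"
    sl=Slerp([0,1],R.concatenate([R0,R1])); c=lambda p:np.array([np.arctan2(p[1],p[0]),np.hypot(p[0],p[1]),p[2]])
    p,Q=np.array(p0,float),R0; rows=[]
    for k in range(1,n+1):
        s=k/n
        if polar: q=c(p0)+s*(c(p1)-c(p0)); t=np.array([q[1]*np.cos(q[0]),q[1]*np.sin(q[0]),q[2]])
        else: t=np.array(p0)+s*(np.array(p1)-p0)
        d=np.round(Q.inv().apply(t-p)*100,1); w=np.round((Q.inv()*sl(s)).as_rotvec(),3)
        p=p+Q.apply(d/100); Q=Q*R.from_rotvec(w); rows.append([d.tolist(),w.tolist(),g])
        if abs(d).max()>6 or np.linalg.norm(w)>.186: print("BIG",k)
    print(str(rows).replace(" ","").replace("-0.0,","0,").replace("0.0,","0,")); print("end",p.round(4))
    return p,Q
def now():
    from bench import r
    s=r.read_state(); return s,np.array(s["ee_pos"]),R.from_quat(s["eef_rot"])
E
python3 - <<'E'
from h import *
s,p,Q=now()
S=load("scene"); print([atz(S,*q,0)[:2].round(3) for q in((222,150),(258,162),(300,150),(212,228),(255,185),(400,275),(380,290),(340,340))])
p,Q=plan(p,Q,[.42,0,.30],ori(0,89),18,100,True)
p,Q=plan(p,Q,[.526,-.083,.1325],ori(-9,30),10,100)
E
```

```text
[array([0.768, 0.347]), array([0.796, 0.198]), array([0.953, 0.144]), array([0.471, 0.059]), array([0.693, 0.113]), array([ 0.661, -0.381]), array([ 0.591, -0.37 ]), array([ 0.426, -0.376])]
[[[-4.3,-1.3,-0.4],[0,-0.001,-0.017],100],[[-4.1,-1.6,-0.5],[0,-0.001,-0.017],100],[[-3.9,-2.0,-0.4],[-0.001,-0.001,-0.016],100],[[-3.6,-2.3,-0.4],[0,-0.001,-0.017],100],[[-3.3,-2.6,-0.4],[0,-0.001,-0.017],100],[[-3.1,-2.8,-0.4],[0,-0.001,-0.017],100],[[-2.6,-3.0,-0.5],[-0.001,-0.001,-0.016],100],[[-2.4,-3.2,-0.4],[0,-0.001,-0.017],100],[[-2.0,-3.4,-0.4],[0,-0.001,-0.017],100],[[-1.7,-3.4,-0.4],[0,-0.001,-0.017],100],[[-1.3,-3.5,-0.4],[0,-0.001,-0.016],100],[[-0.9,-3.5,-0.5],[-0.001,-0.001,-0.017],100],[[-0.6,-3.6,-0.4],[0,-0.001,-0.017],100],[[-0.3,-3.5,-0.4],[0,-0.001,-0.017],100],[[0.1,-3.4,-0.5],[0,-0.001,-0.016],100],[[0.4,-3.3,-0.4],[-0.001,-0.001,-0.017],100],[[0.7,-3.3,-0.4],[0,0,-0.017],100],[[1.0,-3.0,-0.5],[0,-0.001,-0.017],100]]
end [4.196e-01 1.000e-04 3.000e-01]
[[[-1.0,-0.8,1.7],[0.008,-0.103,0.014],100],[[-0.9,-0.8,1.8],[0.009,-0.103,0.014],100],[[-0.7,-0.8,1.9],[0.008,-0.102,0.015],100],[[-0.5,-0.8,1.9],[0.008,-0.103,0.014],100],[[-0.3,-0.7,2.0],[0.009,-0.103,0.014],100],[[-0.1,-0.7,2.1],[0.008,-0.103,0.014],100],[[0.1,-0.7,2.0],[0.008,-0.103,0.014],100],[[0.3,-0.7,2.0],[0.009,-0.102,0.014],100],[[0.4,-0.6,2.0],[0.008,-0.103,0.015],100],[[0.7,-0.7,1.9],[0.008,-0.103,0.014],100]]
end [ 0.5258 -0.0829  0.1329]
```

Emit:
{"method": "move_arm", "body": {
  "targets": [
    [[-4.3,-1.3,-0.4],[0,-0.001,-0.017],100],
    [[-4.1,-1.6,-0.5],[0,-0.001,-0.017],100],
    [[-3.9,-2.0,-0.4],[-0.001,-0.001,-0.016],100],
    [[-3.6,-2.3,-0.4],[0,-0.001,-0.017],100],
    [[-3.3,-2.6,-0.4],[0,-0.001,-0.017],100],
    [[-3.1,-2.8,-0.4],[0,-0.001,-0.017],100],
    [[-2.6,-3.0,-0.5],[-0.001,-0.001,-0.016],100],
    [[-2.4,-3.2,-0.4],[0,-0.001,-0.017],100],
    [[-2.0,-3.4,-0.4],[0,-0.001,-0.017],100],
    [[-1.7,-3.4,-0.4],[0,-0.001,-0.017],100],
    [[-1.3,-3.5,-0.4],[0,-0.001,-0.016],100],
    [[-0.9,-3.5,-0.5],[-0.001,-0.001,-0.017],100],
    [[-0.6,-3.6,-0.4],[0,-0.001,-0.017],100],
    [[-0.3,-3.5,-0.4],[0,-0.001,-0.017],100],
    [[0.1,-3.4,-0.5],[0,-0.001,-0.016],100],
    [[0.4,-3.3,-0.4],[-0.001,-0.001,-0.017],100],
    [[0.7,-3.3,-0.4],[0,0,-0.017],100],
    [[1.0,-3.0,-0.5],[0,-0.001,-0.017],100]
  ]
}}

```text
time: 2.35
ee_pos: [0.4192, -0.0009, 0.2999]
eef_rot: [-0.0, 1.0, 0.001, 0.008]
ft_force: [-0.2, -0.2, 0.3]
width: 0.0868
grip_force: 0.0
```

Emit:
{"method": "move_arm", "body": {
  "targets": [
    [[-1.0,-0.8,1.7],[0.008,-0.103,0.014],100],
    [[-0.9,-0.8,1.8],[0.009,-0.103,0.014],100],
    [[-0.7,-0.8,1.9],[0.008,-0.102,0.015],100],
    [[-0.5,-0.8,1.9],[0.008,-0.103,0.014],100],
    [[-0.3,-0.7,2.0],[0.009,-0.103,0.014],100],
    [[-0.1,-0.7,2.1],[0.008,-0.103,0.014],100],
    [[0.1,-0.7,2.0],[0.008,-0.103,0.014],100],
    [[0.3,-0.7,2.0],[0.009,-0.102,0.014],100],
    [[0.4,-0.6,2.0],[0.008,-0.103,0.015],100],
    [[0.7,-0.7,1.9],[0.008,-0.103,0.014],100],
    [[0,0,0],[0,0,0],100]
  ]
}}

```text
time: 3.72
ee_pos: [0.4752, -0.0317, 0.2086]
eef_rot: [0.03, 0.94, 0.004, 0.339]
ft_force: [0.2, -0.5, 0.6]
width: 0.0868
grip_force: 0.0
```

Run:
```python
from h import *
from bench import r
s,p,Q=now(); print(s["time"],p.round(4),np.round(s["joint_positions"],2),Q.as_matrix().round(3).tolist(),np.round(s["ft_force"],1))
c=r.camera("wrist"); cv2.imwrite("pics/w1.png",c["image"]); np.savez("wrist.npz",**c)
d=r.camera("scene"); np.savez("scene2.npz",**d)
e=r.camera("side"); np.savez("side2.npz",**e)
k=lambda i:cv2.resize(i,(400,300))
cv2.imwrite("pics/m2.png",np.vstack([np.hstack([k(c["image"]),k(d["image"])]),np.hstack([k(e["image"]),k(e["image"][80:260,150:390])])]))
```

```text
3.725 [ 0.4752 -0.0317  0.2086] [ 0.39 -0.48 -0.36  2.41 -0.32  0.51  1.75] [[-0.768, 0.055, 0.638], [0.06, 0.998, -0.014], [-0.638, 0.027, -0.77]] [ 0.2 -0.5  0.6]
```

View pics/m2.png

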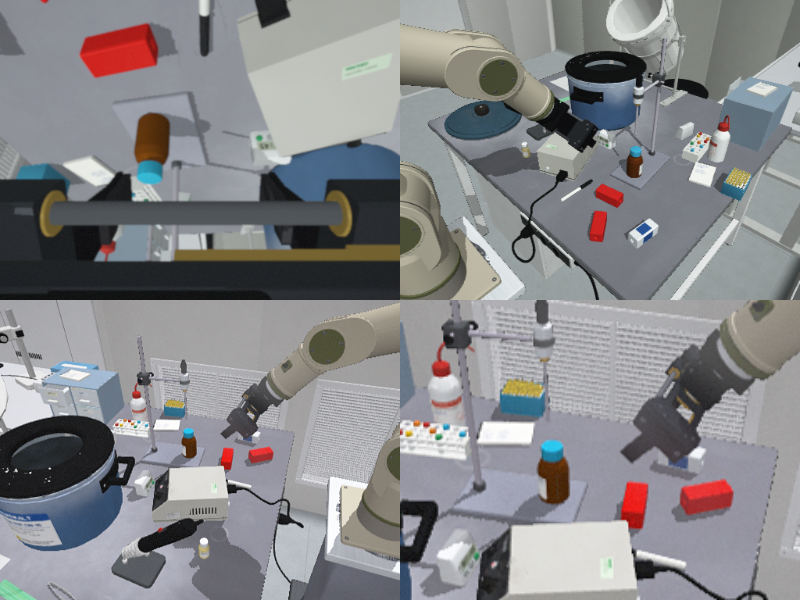

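The wrist, scene and side views show the arm stalled at joint limits (q2 and q4), so a radial tilted approach is too close to the base. The bottle is still at (300,210) in the scene view, untouched. I'll come from the right side instead, with the tool azimuth at +60°.

Run:
```python
from h import *
s,p,Q=now()
p,Q=plan(p,Q,[.52,-.20,.26],ori(30,50),8,100)
p,Q=plan(p,Q,[.577,-.209,.1385],ori(60,30),10,100)
```

```text
[[[-0.9,-2.1,-0.1],[-0.043,0,-0.057],100],[[-0.9,-2.1,-0.2],[-0.043,0.001,-0.057],100],[[-0.7,-2.2,-0.3],[-0.044,0,-0.057],100],[[-0.6,-2.2,-0.4],[-0.043,0,-0.057],100],[[-0.4,-2.2,-0.5],[-0.043,0,-0.057],100],[[-0.4,-2.2,-0.6],[-0.043,0.001,-0.057],100],[[-0.2,-2.2,-0.7],[-0.043,0,-0.058],100],[[0,-2.1,-0.7],[-0.043,0,-0.057],100]]
end [ 0.5199 -0.1999  0.2593]
[[[0.4,-0.4,1.2],[-0.04,-0.034,-0.034],100],[[0.5,-0.4,1.2],[-0.041,-0.034,-0.034],100],[[0.6,-0.4,1.1],[-0.04,-0.034,-0.033],100],[[0.6,-0.4,1.2],[-0.04,-0.034,-0.034],100],[[0.6,-0.5,1.0],[-0.041,-0.034,-0.034],100],[[0.7,-0.5,1.1],[-0.04,-0.035,-0.034],100],[[0.8,-0.5,0.9],[-0.04,-0.034,-0.033],100],[[0.8,-0.6,1.0],[-0.041,-0.034,-0.034],100],[[0.8,-0.5,0.9],[-0.04,-0.034,-0.034],100],[[0.9,-0.5,0.8],[-0.04,-0.034,-0.034],100]]
end [ 0.5767 -0.2089  0.1386]
```

Emit:
{"method": "move_arm", "body": {
  "targets": [
    [[-0.9,-2.1,-0.1],[-0.043,0,-0.057],100],
    [[-0.9,-2.1,-0.2],[-0.043,0.001,-0.057],100],
    [[-0.7,-2.2,-0.3],[-0.044,0,-0.057],100],
    [[-0.6,-2.2,-0.4],[-0.043,0,-0.057],100],
    [[-0.4,-2.2,-0.5],[-0.043,0,-0.057],100],
    [[-0.4,-2.2,-0.6],[-0.043,0.001,-0.057],100],
    [[-0.2,-2.2,-0.7],[-0.043,0,-0.058],100],
    [[0,-2.1,-0.7],[-0.043,0,-0.057],100],
    [[0,0,0],[0,0,0],100]
  ]
}}

```text
time: 5.0
ee_pos: [0.5145, -0.1779, 0.2622]
eef_rot: [-0.215, 0.913, 0.076, 0.338]
ft_force: [-0.6, 0.8, 0.6]
width: 0.0868
grip_force: 0.0
```

Run:
```python
from h import *
s,p,Q=now(); print(p.round(4),np.round(s["joint_positions"],2),Q.as_matrix().round(3).tolist())
p,Q=plan(p,Q,[.577,-.209,.1385],ori(60,30),10,100)
```

```text
[ 0.5145 -0.1779  0.2622] [-0.66 -0.45  1.07  2.08 -0.2   0.84  2.59] [[-0.679, -0.444, 0.585], [-0.341, 0.896, 0.285], [-0.651, -0.006, -0.759]]
[[[0.5,-0.5,1.2],[-0.046,-0.033,-0.037],100],[[0.5,-0.6,1.2],[-0.046,-0.033,-0.037],100],[[0.6,-0.6,1.1],[-0.045,-0.033,-0.038],100],[[0.7,-0.7,1.1],[-0.046,-0.033,-0.037],100],[[0.7,-0.7,1.0],[-0.046,-0.033,-0.037],100],[[0.8,-0.6,1.0],[-0.046,-0.033,-0.037],100],[[0.9,-0.7,0.9],[-0.045,-0.033,-0.038],100],[[0.9,-0.7,0.8],[-0.046,-0.033,-0.037],100],[[0.9,-0.7,0.8],[-0.046,-0.033,-0.037],100],[[1.0,-0.7,0.7],[-0.046,-0.033,-0.037],100]]
end [ 0.5765 -0.209   0.1388]
```

Joint 7 is at its limit in this roll, so I'll turn the tool half a turn about its own axis.

Emit:
{"method": "move_arm", "body": {
  "targets": [
    [[0,0,0],[0,0,0.185],100],
    [[0,0,0],[0,0,0.185],100],
    [[0,0,0],[0,0,0.185],100],
    [[0,0,0],[0,0,0.185],100],
    [[0,0,0],[0,0,0.185],100],
    [[0,0,0],[0,0,0.185],100],
    [[0,0,0],[0,0,0.185],100],
    [[0,0,0],[0,0,0.185],100],
    [[0,0,0],[0,0,0.185],100],
    [[0,0,0],[0,0,0.185],100],
    [[0,0,0],[0,0,0.185],100],
    [[0,0,0],[0,0,0.185],100],
    [[0,0,0],[0,0,0.185],100],
    [[0,0,0],[0,0,0.185],100],
    [[0,0,0],[0,0,0.185],100],
    [[0,0,0],[0,0,0.185],100],
    [[0,0,0],[0,0,0.182],100],
    [[0,0,0],[0,0,0],100]
  ]
}}

```text
time: 7.25
ee_pos: [0.513, -0.1779, 0.2616]
eef_rot: [0.914, 0.214, 0.338, -0.075]
ft_force: [0.2, -0.5, 0.9]
width: 0.0872
grip_force: 0.0
```

Run:
```python
from h import *
s,p,Q=now(); print(p.round(4),np.round(s["joint_positions"],2),Q.as_matrix().round(3).tolist())
p,Q=plan(p,Q,[.577,-.209,.1385],ori(60,30,-1),10,100)
```

```text
[ 0.513  -0.1779  0.2616] [-0.05 -0.18  0.63  2.07 -0.63  0.92 -0.21] [[0.68, 0.442, 0.585], [0.341, -0.897, 0.282], [0.649, 0.007, -0.761]]
[[[-0.5,0.6,1.2],[0.046,0.033,-0.037],100],[[-0.5,0.5,1.2],[0.046,0.034,-0.038],100],[[-0.6,0.7,1.1],[0.046,0.033,-0.037],100],[[-0.6,0.6,1.1],[0.046,0.033,-0.037],100],[[-0.8,0.7,1.1],[0.046,0.034,-0.038],100],[[-0.7,0.7,0.9],[0.046,0.033,-0.037],100],[[-0.9,0.7,0.9],[0.046,0.033,-0.037],100],[[-0.8,0.7,0.9],[0.046,0.033,-0.038],100],[[-1.0,0.7,0.8],[0.046,0.034,-0.037],100],[[-1.0,0.7,0.7],[0.046,0.033,-0.037],100]]
end [ 0.5765 -0.209   0.1384]
```

Emit:
{"method": "move_arm", "body": {
  "targets": [
    [[-0.5,0.6,1.2],[0.046,0.033,-0.037],100],
    [[-0.5,0.5,1.2],[0.046,0.034,-0.038],100],
    [[-0.6,0.7,1.1],[0.046,0.033,-0.037],100],
    [[-0.6,0.6,1.1],[0.046,0.033,-0.037],100],
    [[-0.8,0.7,1.1],[0.046,0.034,-0.038],100],
    [[-0.7,0.7,0.9],[0.046,0.033,-0.037],100],
    [[-0.9,0.7,0.9],[0.046,0.033,-0.037],100],
    [[-0.8,0.7,0.9],[0.046,0.033,-0.038],100],
    [[-1.0,0.7,0.8],[0.046,0.034,-0.037],100],
    [[-1.0,0.7,0.7],[0.046,0.033,-0.037],100],
    [[0,0,0],[0,0,0],100]
  ]
}}

```text
time: 8.62
ee_pos: [0.5767, -0.2096, 0.1374]
eef_rot: [0.75, 0.433, 0.433, -0.25]
ft_force: [-0.6, 1.1, -0.3]
width: 0.087
grip_force: 0.0
```

Run:
```python
from h import *
from bench import r
s,p,Q=now(); print(p.round(4),np.round(s["joint_positions"],2),Q.as_matrix().round(3).tolist())
c=r.camera("wrist"); np.savez("wrist.npz",**c)
d=r.camera("scene"); np.savez("scene2.npz",**d)
e=r.camera("side"); np.savez("side2.npz",**e)
k=lambda i:cv2.resize(i,(400,300))
cv2.imwrite("pics/m3.png",np.vstack([np.hstack([k(c["image"]),k(d["image"])]),np.hstack([k(e["image"]),k(e["image"][80:260,150:390])])]))
g=np.array([.638,-.103,.068])+.019*ori(60,30).as_matrix()[:,2]
plan(p,Q,g,ori(60,30,-1),8,100)
for q in([.638,-.103,.116],[.638,-.103,.012],[.638,-.103,.068]): print(proj(c,q))
```

```text
[ 0.5767 -0.2096  0.1374] [ 0.38  0.67  0.51  1.68 -1.24  1.6   0.83] [[0.249, 0.866, 0.433], [0.432, -0.499, 0.751], [0.867, 0.0, -0.499]]
[[[0,0,2.0],[0,0,0.0],100],[[0,0,2.0],[0,0,0.0],100],[[0,0,2.0],[0,0,0.0],100],[[0.1,0,2.0],[0,-0.001,0.0],100],[[0,0,2.0],[0,0,0.0],100],[[0,0,2.0],[0,0,0.0],100],[[0,0,2.0],[0,0,0.001],100],[[0,0,2.0],[0,0,-0.0],100]]
end [ 0.6462 -0.0891  0.0584]
[248.62520793 130.48195917]
[248.94125957 210.81739371]
[248.7898831  172.33983764]
```

View pics/m3.png

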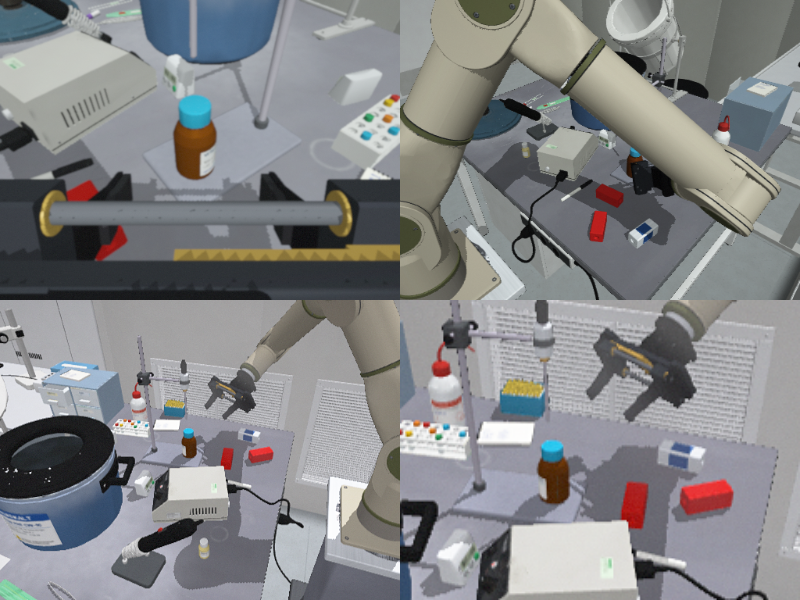

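The wrist view has the bottle centred at x≈250 of 512, and its cap top at (250,128) is within 2 px of the prediction. I'll go in along the tool axis.

Emit:
{"method": "move_arm", "body": {
  "targets": [
    [[0,0,2],[0,0,0],100],
    [[0,0,2],[0,0,0],100],
    [[0,0,2],[0,0,0],100],
    [[0,0,2],[0,0,0],100],
    [[0,0,2],[0,0,0],100],
    [[0,0,2],[0,0,0],100],
    [[0,0,2],[0,0,0],100],
    [[0,0,2],[0,0,0],100],
    [[0,0,0],[0,0,0],100]
  ]
}}

```text
time: 9.9
ee_pos: [0.6465, -0.0887, 0.0607]
eef_rot: [0.749, 0.433, 0.434, -0.25]
ft_force: [1.1, -1.1, 0.2]
width: 0.0871
grip_force: 0.0
```

Run:
```python
from h import *
s,p,Q=now(); print(p.round(4),np.round(s["joint_positions"],2),Q.as_matrix().round(3).tolist(),(p-.019*Q.as_matrix()[:,2]).round(4))
```

```text
[ 0.6465 -0.0887  0.0607] [ 0.45  0.69  0.12  1.75 -1.26  1.25  0.82] [[0.247, 0.866, 0.434], [0.432, -0.5, 0.75], [0.867, 0.002, -0.498]] [ 0.6382 -0.1029  0.0702]
```

Emit:
{"method": "move_arm", "body": {
  "targets": [
    [[0,0,0],[0,0,0],50],
    [[0,0,0],[0,0,0],50],
    [[0,0,0],[0,0,0],50],
    [[0,0,0],[0,0,0],50],
    [[0,0,0],[0,0,0],50],
    [[0.9,0,-0.5],[0,0,0],50],
    [[0.9,0,-0.5],[0,0,0],50],
    [[0,0,0],[0,0,0],50]
  ],
  "grip_force": 20
}}

```text
time: 10.9
ee_pos: [0.6473, -0.0905, 0.0822]
eef_rot: [0.75, 0.433, 0.435, -0.248]
ft_force: [-0.4, -0.1, -0.9]
width: 0.0512
grip_force: 20.0
```

Run:
```python
from h import *
s,p,Q=now(); print(p.round(4),s["width"],s["grip_force"],np.round(s["joint_positions"],2),np.round(s["ft_force"],1))
z=ori(30,30).as_matrix()[:,2]
p,Q=plan(p,Q,np.array([.65,-.30,.095])+.019*z,ori(30,30,-1),12,50)
p,Q=plan(p,Q,np.array([.65,-.30,.0592])+.019*z,ori(30,30,-1),4,50)
```

```text
[ 0.6473 -0.0905  0.0822] 0.05120939907633301 19.998751832172275 [ 0.45  0.65  0.13  1.75 -1.25  1.26  0.78] [-0.4 -0.1 -0.9]
[[[-0.7,1.0,-1.2],[-0.037,0,0.022],50],[[-0.6,1.0,-1.2],[-0.038,0,0.022],50],[[-0.6,1.1,-1.1],[-0.037,-0.001,0.022],50],[[-0.6,1.1,-1.1],[-0.038,0,0.022],50],[[-0.6,1.2,-1.0],[-0.037,0,0.022],50],[[-0.6,1.2,-1.0],[-0.038,0,0.022],50],[[-0.5,1.3,-1.0],[-0.037,-0.001,0.022],50],[[-0.5,1.4,-0.9],[-0.038,0,0.022],50],[[-0.4,1.3,-0.9],[-0.037,0,0.022],50],[[-0.5,1.4,-0.8],[-0.038,0,0.022],50],[[-0.4,1.5,-0.7],[-0.037,-0.001,0.022],50],[[-0.3,1.5,-0.7],[-0.038,0,0.022],50]]
end [ 0.6643 -0.2919  0.0857]
[[[-0.8,0,0.4],[0,0,-0.0],50],[[-0.8,0,0.5],[0,0,-0.0],50],[[-0.7,0,0.4],[0,0,-0.0],50],[[-0.8,0,0.5],[0,0,-0.0],50]]
end [ 0.6644 -0.2919  0.0499]
```

Emit:
{"method": "move_arm", "body": {
  "targets": [
    [[-0.7,1.0,-1.2],[-0.037,0,0.022],50],
    [[-0.6,1.0,-1.2],[-0.038,0,0.022],50],
    [[-0.6,1.1,-1.1],[-0.037,-0.001,0.022],50],
    [[-0.6,1.1,-1.1],[-0.038,0,0.022],50],
    [[-0.6,1.2,-1.0],[-0.037,0,0.022],50],
    [[-0.6,1.2,-1.0],[-0.038,0,0.022],50],
    [[-0.5,1.3,-1.0],[-0.037,-0.001,0.022],50],
    [[-0.5,1.4,-0.9],[-0.038,0,0.022],50],
    [[-0.4,1.3,-0.9],[-0.037,0,0.022],50],
    [[-0.5,1.4,-0.8],[-0.038,0,0.022],50],
    [[-0.4,1.5,-0.7],[-0.037,-0.001,0.022],50],
    [[-0.3,1.5,-0.7],[-0.038,0,0.022],50],
    [[0,0,0],[0,0,0],50]
  ]
}}

```text
time: 12.52
ee_pos: [0.6633, -0.2928, 0.0839]
eef_rot: [0.837, 0.223, 0.482, -0.129]
ft_force: [-0.3, 0.7, -1.1]
width: 0.0516
grip_force: 20.0
```

Run:
```python
from h import *
s,p,Q=now(); print(p.round(4),s["width"],np.round(s["joint_positions"],2),np.round(s["ft_force"],1),Q.as_matrix().round(3).tolist(),s["time"])
z=ori(30,30).as_matrix()[:,2]
g=(p-.019*Q.as_matrix()[:,2]); print(g)
p,Q=plan(p,Q,np.array([g[0],g[1],.061])+.019*z,ori(30,30,-1),4,50)
```

```text
[ 0.6633 -0.2928  0.0839] 0.05155891189726983 [ 0.95  0.64 -0.23  1.76 -1.26  0.91  0.65] [-0.3  0.7 -1.1] [[0.436, 0.498, 0.75], [0.248, -0.867, 0.432], [0.865, -0.002, -0.501]] 12.525
[ 0.64904515 -0.30102038  0.09347331]
[[[-0.7,0,0.4],[0,0,-0.001],50],[[-0.7,0,0.4],[0,0.001,-0.0],50],[[-0.7,0,0.4],[0.001,0,-0.001],50],[[-0.7,0,0.4],[0,0.001,-0.001],50]]
end [ 0.6631 -0.2929  0.0517]
```

Emit:
{"method": "move_arm", "body": {
  "targets": [
    [[-0.7,0,0.4],[0,0,0],50],
    [[-0.7,0,0.4],[0,0,0],50],
    [[-0.7,0,0.4],[0,0,0],50],
    [[-0.7,0,0.4],[0,0,0],50],
    [[0,0,0],[0,0,0],50],
    [[0,0,0],[0,0,0],50]
  ]
}}

```text
time: 13.28
ee_pos: [0.6637, -0.2917, 0.052]
eef_rot: [0.837, 0.224, 0.482, -0.13]
ft_force: [-1.0, 0.8, -0.5]
width: 0.0515
grip_force: 20.0
```

Emit:
{"method": "move_arm", "body": {
  "targets": [
    [[-0.1,0,0.05],[0,0,0],50],
    [[-0.1,0,0.05],[0,0,0],50],
    [[0,0,0],[0,0,0],50]
  ]
}}

```text
time: 13.65
ee_pos: [0.6635, -0.2917, 0.0496]
eef_rot: [0.837, 0.224, 0.482, -0.13]
ft_force: [-0.1, 1.4, -1.1]
width: 0.0512
grip_force: 20.0
```

Emit:
{"method": "move_arm", "body": {
  "targets": [
    [[-0.09,0,0.05],[0,0,0],50],
    [[0,0,0],[0,0,0],50]
  ]
}}

```text
time: 13.9
ee_pos: [0.6634, -0.2916, 0.0485]
eef_rot: [0.837, 0.224, 0.482, -0.13]
ft_force: [-0.2, 0.5, -0.5]
width: 0.0513
grip_force: 20.0
```

Emit:
{"method": "move_arm", "body": {
  "targets": [
    [[-0.09,0,0.05],[0,0,0],50],
    [[0,0,0],[0,0,0],50]
  ]
}}

```text
time: 14.15
ee_pos: [0.6637, -0.2916, 0.0484]
eef_rot: [0.837, 0.224, 0.483, -0.13]
ft_force: [-3.8, 0.7, 5.8]
width: 0.0514
grip_force: 20.0
```

The bottle touched down with 5.8 N at the expected height. I'll shift it a little further from the future gripper path, then let go.

Emit:
{"method": "move_arm", "body": {
  "targets": [
    [[0.7,0,-0.4],[0,0,0],50],
    [[0.8,0,-0.5],[0,0,0],50],
    [[0.4,1.0,0.7],[0,0,0],50],
    [[0.4,1.1,0.7],[0,0,0],50],
    [[0.4,1.1,0.7],[0,0,0],50],
    [[0.5,1.0,0.8],[0,0,0],50],
    [[-0.5,0,0.3],[0,0,0],50],
    [[-0.5,0,0.3],[0,0,0],50],
    [[-0.2,0,0.1],[0,0,0],50],
    [[0,0,0],[0,0,0],50]
  ]
}}

```text
time: 15.4
ee_pos: [0.713, -0.3115, 0.0508]
eef_rot: [0.837, 0.223, 0.482, -0.13]
ft_force: [0.2, 0.4, -1.2]
width: 0.0518
grip_force: 20.0
```

Run:
```python
from h import *
s,p,Q=now(); print(p.round(4),s["width"],np.round(s["joint_positions"],2),np.round(s["ft_force"],1),Q.as_matrix().round(3).tolist(),s["time"])
print((Q.inv().apply([0,0,.0487-p[2]])*100).round(2))
S=load("scene"); print([atz(S,*q,0)[:2].round(3) for q in((370,233),(398,237),(326,371),(410,268))])
```

```text
[ 0.713  -0.3115  0.0508] 0.05180736542585312 [ 0.94  0.78 -0.27  1.61 -1.22  0.87  0.61] [ 0.2  0.4 -1.2] [[0.436, 0.499, 0.749], [0.248, -0.866, 0.433], [0.865, -0.003, -0.501]] 15.4
[-0.18  0.    0.11]
[array([ 0.74 , -0.257]), array([ 0.776, -0.316]), array([ 0.355, -0.393]), array([ 0.697, -0.387])]
```

Emit:
{"method": "move_arm", "body": {
  "targets": [
    [[-0.13,0,0.08],[0,0,0],50],
    [[-0.06,0,0.04],[0,0,0],50],
    [[0,0,0],[0,0,0],50]
  ]
}}

```text
time: 15.78
ee_pos: [0.7134, -0.3113, 0.049]
eef_rot: [0.837, 0.224, 0.482, -0.13]
ft_force: [0.8, -0.2, -0.9]
width: 0.0512
grip_force: 20.0
```

Emit:
{"method": "move_arm", "body": {
  "targets": [
    [[-0.07,0,0.04],[0,0,0],50],
    [[0,0,0],[0,0,0],50],
    [[0,0,0],[0,0,0],80],
    [[0,0,0],[0,0,0],100],
    [[0,0,0],[0,0,0],100],
    [[0,0,-2],[0,0,0],100],
    [[0,0,-3],[0,0,0],100],
    [[0,0,-4],[0,0,0],100],
    [[0,0,-4],[0,0,0],100],
    [[0,0,-4],[0,0,0],100],
    [[0,0,0],[0,0,0],100]
  ]
}}

```text
time: 17.15
ee_pos: [0.5831, -0.3899, 0.1353]
eef_rot: [0.838, 0.222, 0.482, -0.127]
ft_force: [0.4, -0.2, -0.7]
width: 0.087
grip_force: 0.0
```

Run:
```python
from h import *
from bench import r
s,p,Q=now(); print(p.round(4),np.round(s["joint_positions"],2),Q.as_matrix().round(3).tolist(),s["time"])
p,Q=plan(p,Q,[.46,-.275,.16],ori(-4,89.9,-1),16,100)
d=r.camera("scene"); np.savez("scene2.npz",**d)
c=r.camera("wrist"); np.savez("wrist2.npz",**c)
cv2.imwrite("pics/m4.png",np.hstack([cv2.resize(x["image"],(400,300)) for x in(d,c)]))
```

```text
[ 0.5831 -0.3899  0.1353] [ 1.11  0.6  -0.18  1.67 -1.11  1.11  0.57] [[0.437, 0.494, 0.752], [0.25, -0.869, 0.426], [0.864, 0.002, -0.503]] 17.15
[[[0,-1.0,-0.3],[-0.019,-0.063,0.033],100],[[-0.1,-1.0,-0.4],[-0.019,-0.063,0.034],100],[[-0.1,-1.0,-0.4],[-0.019,-0.064,0.033],100],[[-0.2,-1.0,-0.4],[-0.019,-0.063,0.033],100],[[-0.3,-0.9,-0.4],[-0.019,-0.063,0.033],100],[[-0.3,-1.0,-0.4],[-0.019,-0.063,0.034],100],[[-0.3,-0.9,-0.3],[-0.019,-0.063,0.033],100],[[-0.5,-0.9,-0.4],[-0.019,-0.064,0.033],100],[[-0.4,-0.9,-0.4],[-0.019,-0.063,0.034],100],[[-0.5,-0.8,-0.3],[-0.02,-0.063,0.033],100],[[-0.6,-0.8,-0.4],[-0.019,-0.063,0.033],100],[[-0.6,-0.9,-0.3],[-0.019,-0.063,0.033],100],[[-0.7,-0.7,-0.3],[-0.019,-0.064,0.034],100],[[-0.7,-0.8,-0.2],[-0.019,-0.063,0.033],100],[[-0.8,-0.7,-0.3],[-0.019,-0.063,0.033],100],[[-0.7,-0.7,-0.2],[-0.019,-0.063,0.033],100]]
end [ 0.4603 -0.275   0.1604]
```

View pics/m4.png

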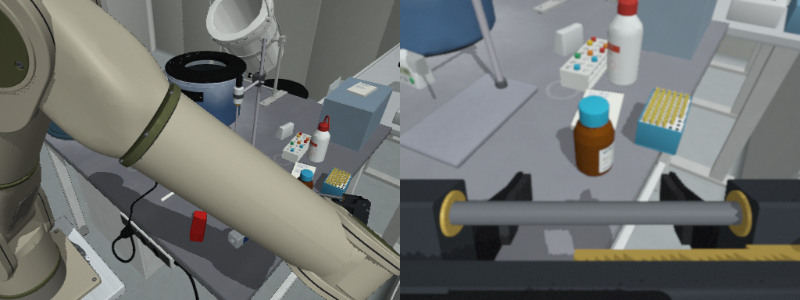

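The bottle stands upright and free on the bare table at wrist panel (194,140), clear of the paper pad and the table edge. Next I'll go above the block.

Emit:
{"method": "move_arm", "body": {
  "targets": [
    [[0,-1.0,-0.3],[-0.019,-0.063,0.033],100],
    [[-0.1,-1.0,-0.4],[-0.019,-0.063,0.034],100],
    [[-0.1,-1.0,-0.4],[-0.019,-0.064,0.033],100],
    [[-0.2,-1.0,-0.4],[-0.019,-0.063,0.033],100],
    [[-0.3,-0.9,-0.4],[-0.019,-0.063,0.033],100],
    [[-0.3,-1.0,-0.4],[-0.019,-0.063,0.034],100],
    [[-0.3,-0.9,-0.3],[-0.019,-0.063,0.033],100],
    [[-0.5,-0.9,-0.4],[-0.019,-0.064,0.033],100],
    [[-0.4,-0.9,-0.4],[-0.019,-0.063,0.034],100],
    [[-0.5,-0.8,-0.3],[-0.02,-0.063,0.033],100],
    [[-0.6,-0.8,-0.4],[-0.019,-0.063,0.033],100],
    [[-0.6,-0.9,-0.3],[-0.019,-0.063,0.033],100],
    [[-0.7,-0.7,-0.3],[-0.019,-0.064,0.034],100],
    [[-0.7,-0.8,-0.2],[-0.019,-0.063,0.033],100],
    [[-0.8,-0.7,-0.3],[-0.019,-0.063,0.033],100],
    [[-0.7,-0.7,-0.2],[-0.019,-0.063,0.033],100],
    [[0,0,0],[0,0,0],100]
  ]
}}

```text
time: 19.38
ee_pos: [0.4636, -0.2689, 0.1585]
eef_rot: [1.0, -0.029, 0.001, -0.003]
ft_force: [0.3, 0.0, 0.4]
width: 0.0869
grip_force: 0.0
```

Run:
```python
from h import *
from bench import r
s,p,Q=now(); print(p.round(4),np.round(s["joint_positions"],2),Q.as_matrix().round(3).tolist(),s["time"])
c=r.camera("wrist"); np.savez("wrist2.npz",**c)
cv2.imwrite("pics/w5.png",c["image"])
# cyan: predicted block top corners
a=np.radians(-4)
for sx,sy in((1,1),(1,-1),(-1,-1),(-1,1)):
    q=[.4535+sx*.04*np.cos(a)-sy*.018*np.sin(a),-.28+sx*.04*np.sin(a)+sy*.018*np.cos(a),.036]; print(proj(c,q).round(1))
```

```text
[ 0.4636 -0.2689  0.1585] [ 0.46  0.18 -0.01  1.78 -0.    1.18 -1.19] [[0.998, -0.059, 0.002], [-0.059, -0.998, 0.005], [0.001, -0.005, -1.0]] 19.375
[243.2 146.8]
[285.1 147.3]
[281.8 233.4]
[242.8 232.9]
```

View pics/w5.png

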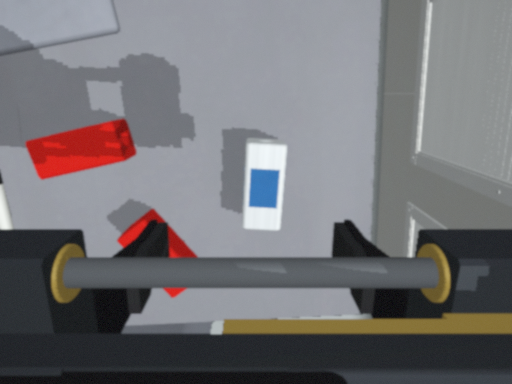

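The wrist view shows the grey block with its blue label at corners (246,139), (287,142), (281,230), (243,229), which agrees with the prediction. A red block lies at (160,250), near where the left finger will go down, so I'll check that gap.

Run:
```python
from h import *
c=load("wrist2")
q=np.array([atz(c,*u,.036) for u in((246,139),(287,142),(281,230),(243,229))])[:,:2]; print(q.round(4))
m=q.mean(0); d=(q[0]+q[1]-q[2]-q[3])/2; az=np.degrees(np.arctan2(d[1],d[0])); print(m,np.linalg.norm(d),np.linalg.norm(q[0]-q[1]),az,"label",atz(c,264.5,188.5,.036))
print("red",[atz(c,*u,.036)[:2].round(3) for u in((195,265),(152,212),(175,295))])
s,p,Q=now()
p,Q=plan(p,Q,[*m,.10],ori(az,90,-1),4,65)
p,Q=plan(p,Q,[*m,.0],ori(az,90,-1),4,65)
```

```text
[[ 0.5012 -0.2677]
 [ 0.4966 -0.3025]
 [ 0.4157 -0.2946]
 [ 0.4187 -0.2597]]
[ 0.45806709 -0.2810983 ] 0.0820425796727993 0.03512769962615787 -5.569375508456376 label [ 0.4563773  -0.28130601  0.036     ]
red [array([ 0.384, -0.212]), array([ 0.44 , -0.178]), array([ 0.353, -0.189])]
[[[-0.1,0.3,1.5],[-0.001,-0.001,0.009],65],[[-0.1,0.3,1.4],[-0.002,0,0.01],65],[[-0.1,0.3,1.5],[-0.001,-0.001,0.009],65],[[-0.1,0.3,1.4],[-0.001,0,0.009],65]]
end [ 0.4584 -0.2814  0.1004]
[[[0,0,2.5],[0,0,0.0],65],[[0,0,2.5],[0,0,0.0],65],[[0,0,2.5],[0,0,0.0],65],[[0,0,2.5],[0,0,0.0],65]]
end [ 4.584e-01 -2.814e-01  4.000e-04]
```

Emit:
{"method": "move_arm", "body": {
  "targets": [
    [[-0.2,0.3,1.5],[0,0,0.009],65],
    [[-0.2,0.3,1.5],[0,0,0.009],65],
    [[-0.2,0.3,1.5],[0,0,0.009],65],
    [[-0.2,0.3,1.5],[0,0,0.009],65],
    [[0,0,2.5],[0,0,0],65],
    [[0,0,2.5],[0,0,0],65],
    [[0,0,2.5],[0,0,0],65],
    [[0,0,1.9],[0,0,0],65],
    [[0,0,0],[0,0,0],65],
    [[0,0,0],[0,0,0],65]
  ]
}}

```text
time: 20.68
ee_pos: [0.4543, -0.282, 0.0053]
eef_rot: [0.999, -0.05, 0.001, -0.002]
ft_force: [-0.1, 0.1, -0.4]
width: 0.0565
grip_force: 0.0
```

Run:
```python
from h import *
s,p,Q=now(); print(p.round(4),np.round(s["joint_positions"],2),Q.as_matrix().round(3).tolist(),s["time"],s["width"],np.round(s["ft_force"],1))
print((Q.inv().apply(np.array([.4565,-.281,.004])-p)*100).round(2),(Q.inv()*ori(-5.3,90,-1)).as_rotvec().round(3))
```

```text
[ 0.4543 -0.282   0.0053] [ 0.48  0.37 -0.    1.91 -0.    0.86 -1.19] [[0.995, -0.099, 0.003], [-0.099, -0.995, 0.004], [0.002, -0.004, -1.0]] 20.675 0.05654579590170507 [-0.1  0.1 -0.4]
[ 0.21 -0.12  0.13] [-0.004 -0.002 -0.007]
```

Close at 40 N, then lift straight up.

Emit:
{"method": "move_arm", "body": {
  "targets": [
    [[0.2,-0.1,0.1],[0,0,0],65],
    [[0,0,0],[0,0,0],35],
    [[0,0,0],[0,0,0],35],
    [[0,0,0],[0,0,0],35],
    [[0,0,0],[0,0,0],35],
    [[0,0,0],[0,0,0],35],
    [[0,0,-2],[0,0,0],35],
    [[0,0,-4],[0,0,0],35],
    [[0,0,-4],[0,0,0],35],
    [[0,0,-4],[0,0,0],35],
    [[0,0,-4],[0,0,0],35],
    [[0,0,0],[0,0,0],35]
  ],
  "grip_force": 40
}}

```text
time: 22.18
ee_pos: [0.4571, -0.2826, 0.1868]
eef_rot: [0.999, -0.05, 0.003, -0.001]
ft_force: [-0.0, 0.6, -3.1]
width: 0.0357
grip_force: 40.0
```

Run:
```python
from h import *
s,p,Q=now(); print(p.round(4),np.round(s["joint_positions"],2),s["time"],s["width"],s["grip_force"],np.round(s["ft_force"],1))
z=ori(40,0).as_matrix()[:,2]
# block centre under tip at z .10; grasp point 5mm behind... block centre lies ~4mm ahead of grasp point => 15 mm behind TCP
t=np.array([.639,-.102,.10])+.015*z
via=t-.16*z+[0,0,.10]
p,Q=plan(p,Q,via,ori(40,0,-1),14,35)
p,Q=plan(p,Q,t-.06*z,ori(40,0,-1),6,35)
```

```text
[ 0.4571 -0.2826  0.1868] [ 0.47  0.16  0.    1.75 -0.    1.23 -1.2 ] 22.175 0.03568753171647279 39.95800695527578 [-0.   0.6 -3.1]
[[[0.4,-0.7,-0.1],[0.045,0.105,-0.044],35],[[0.5,-0.6,0.0],[0.044,0.105,-0.045],35],[[0.5,-0.7,0.1],[0.045,0.106,-0.044],35],[[0.5,-0.6,0.1],[0.044,0.105,-0.045],35],[[0.6,-0.5,0.3],[0.045,0.105,-0.044],35],[[0.5,-0.6,0.3],[0.044,0.105,-0.045],35],[[0.5,-0.5,0.3],[0.045,0.105,-0.044],35],[[0.5,-0.4,0.5],[0.044,0.105,-0.045],35],[[0.4,-0.4,0.5],[0.045,0.106,-0.044],35],[[0.4,-0.4,0.6],[0.044,0.105,-0.045],35],[[0.4,-0.3,0.7],[0.045,0.105,-0.044],35],[[0.3,-0.3,0.7],[0.044,0.105,-0.044],35],[[0.2,-0.2,0.7],[0.045,0.105,-0.045],35],[[0.2,-0.2,0.8],[0.044,0.105,-0.044],35]]
end [ 0.5282 -0.1953  0.1999]
[[[-1.7,0,1.7],[0,0,-0.0],35],[[-1.6,0,1.6],[0,0,-0.0],35],[[-1.7,0,1.7],[0,0,-0.0],35],[[-1.7,0,1.7],[0,0,-0.0],35],[[-1.6,0,1.6],[0,0,-0.0],35],[[-1.7,0,1.7],[0,0,-0.0],35]]
end [ 0.6048 -0.1311  0.0998]
```

Emit:
{"method": "move_arm", "body": {
  "targets": [
    [[0.4,-0.7,-0.1],[0.045,0.105,-0.044],35],
    [[0.5,-0.6,0.0],[0.044,0.105,-0.045],35],
    [[0.5,-0.7,0.1],[0.045,0.106,-0.044],35],
    [[0.5,-0.6,0.1],[0.044,0.105,-0.045],35],
    [[0.6,-0.5,0.3],[0.045,0.105,-0.044],35],
    [[0.5,-0.6,0.3],[0.044,0.105,-0.045],35],
    [[0.5,-0.5,0.3],[0.045,0.105,-0.044],35],
    [[0.5,-0.4,0.5],[0.044,0.105,-0.045],35],
    [[0.4,-0.4,0.5],[0.045,0.106,-0.044],35],
    [[0.4,-0.4,0.6],[0.044,0.105,-0.045],35],
    [[0.4,-0.3,0.7],[0.045,0.105,-0.044],35],
    [[0.3,-0.3,0.7],[0.044,0.105,-0.044],35],
    [[0.2,-0.2,0.7],[0.045,0.105,-0.045],35],
    [[0.2,-0.2,0.8],[0.044,0.105,-0.044],35],
    [[0,0,0],[0,0,0],35]
  ]
}}

```text
time: 24.05
ee_pos: [0.5195, -0.2005, 0.1775]
eef_rot: [0.724, 0.217, 0.611, -0.236]
ft_force: [1.2, 0.9, -1.4]
width: 0.0359
grip_force: 40.0
```

Run:
```python
from h import *
s,p,Q=now(); print(p.round(4),np.round(s["joint_positions"],2),s["time"],Q.as_matrix().round(3).tolist())
z=ori(40,0).as_matrix()[:,2]
t=np.array([.639,-.102,.10])+.015*z
p,Q=plan(p,Q,t-.06*z,ori(40,0,-1),12,35)
```

```text
[ 0.5195 -0.2005  0.1775] [ 1.5   0.62 -0.63  2.04 -1.24  1.2   0.85] 24.05 [[0.16, 0.603, 0.782], [0.027, -0.794, 0.607], [0.987, -0.076, -0.143]]
[[[-0.5,0,1.0],[0.004,0.012,-0.007],35],[[-0.5,0,1.0],[0.003,0.012,-0.006],35],[[-0.6,0,1.0],[0.004,0.012,-0.007],35],[[-0.5,0.1,1.0],[0.003,0.011,-0.007],35],[[-0.6,0,0.9],[0.004,0.012,-0.006],35],[[-0.5,0,1.0],[0.004,0.012,-0.007],35],[[-0.6,0,1.0],[0.003,0.012,-0.007],35],[[-0.6,0,0.9],[0.004,0.012,-0.006],35],[[-0.6,0,1.0],[0.004,0.012,-0.007],35],[[-0.6,0.1,0.9],[0.003,0.011,-0.007],35],[[-0.6,0,0.9],[0.004,0.012,-0.006],35],[[-0.7,0,0.9],[0.003,0.012,-0.007],35]]
end [ 0.6043 -0.1313  0.0996]
```

Emit:
{"method": "move_arm", "body": {
  "targets": [
    [[-0.5,0,1.0],[0.004,0.012,-0.007],35],
    [[-0.5,0,1.0],[0.003,0.012,-0.006],35],
    [[-0.6,0,1.0],[0.004,0.012,-0.007],35],
    [[-0.5,0.1,1.0],[0.003,0.011,-0.007],35],
    [[-0.6,0,0.9],[0.004,0.012,-0.006],35],
    [[-0.5,0,1.0],[0.004,0.012,-0.007],35],
    [[-0.6,0,1.0],[0.003,0.012,-0.007],35],
    [[-0.6,0,0.9],[0.004,0.012,-0.006],35],
    [[-0.6,0,1.0],[0.004,0.012,-0.007],35],
    [[-0.6,0.1,0.9],[0.003,0.011,-0.007],35],
    [[-0.6,0,0.9],[0.004,0.012,-0.006],35],
    [[-0.7,0,0.9],[0.003,0.012,-0.007],35],
    [[0,0,0],[0,0,0],35]
  ]
}}

```text
time: 25.68
ee_pos: [0.6054, -0.131, 0.1015]
eef_rot: [0.664, 0.245, 0.665, -0.241]
ft_force: [-0.2, -0.1, -1.6]
width: 0.0357
grip_force: 40.0
```

```bash
python3 - <<'E'
from h import *
from bench import r
s,p,Q=now(); print(p.round(4),np.round(s["joint_positions"],2),s["time"],Q.as_matrix().round(3).tolist(),np.round(s["ft_force"],1))
z=ori(40,0).as_matrix()[:,2]
t=np.array([.639,-.102,.10])+.015*z
plan(p,Q,t-.03*z,ori(40,0,-1),3,35)
for n in("scene","side","wrist"): np.savez(n+"3.npz",**r.camera(n))
E
python3 - <<'E'
import sys; sys.path.insert(0,".")
import os; os.chdir(".")
from h import *
S,D,W=[load(n+"3")["image"] for n in("scene","side","wrist")]
k=lambda i:cv2.resize(i,(400,300),interpolation=cv2.INTER_CUBIC)
cv2.imwrite("pics/m6.png",np.vstack([np.hstack([k(S),k(W)]),np.hstack([k(D[80:230,150:350]),k(S[120:240,240:400])])]))
E
```

```text
[ 0.6054 -0.131   0.1015] [ 1.42  1.03 -0.77  1.95 -1.25  1.    1.14] 25.675 [[-0.003, 0.645, 0.765], [0.005, -0.764, 0.645], [1.0, 0.006, -0.001]] [-0.2 -0.1 -1.6]
[[[0,0,1.0],[-0.001,0,0.002],35],[[-0.1,0,1.0],[-0.001,0.001,0.002],35],[[0,-0.1,0.9],[0,0,0.002],35]]
end [ 0.6269 -0.1115  0.1005]
```

View pics/m6.png

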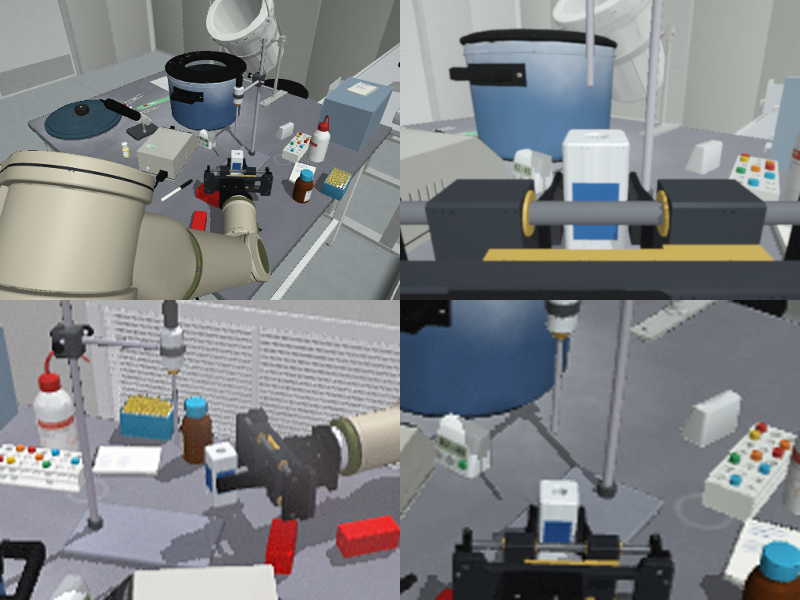

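The views show the block held vertical with its hole up at scene crop (561,489), and the tip at (555,430). In the side crop, the top face centre is about (220,450) and the tip (176,445). All bystanders look untouched. Now I'll work out the relative shift.

Run:
```python
from h import *
S,D,W=[load(n+"3") for n in("scene","side","wrist")]
s,p,Q=now(); ht=p[2]+.04
print("exp hole",(p-.015*Q.as_matrix()[:,2]).round(4))
for n,c,h,t in(("S",S,(304.4,195.6),(302.2,172.2)),("D",D,(260,155),(238.2,152.3))):
    a,b=atz(c,*h,ht),atz(c,*t,.165); d=b-a; print(n,a[:2].round(4),b[:2].round(4),"delta tool",(Q.inv().apply([d[0],d[1],0])*100).round(2))
print("W tip pred",proj(W,[.639,-.102,.165]).round(1))
g=[cv2.resize(c["image"][y:y+60,x:x+80],(400,300),interpolation=cv2.INTER_CUBIC) for c,x,y in((S,265,150),(D,220,120),(W,200,80),(W,200,140))]
cv2.imwrite("pics/m7.png",np.vstack([np.hstack(g[:2]),np.hstack(g[2:])]))
```

```text
exp hole [ 0.5937 -0.1417  0.1022]
S [ 0.597  -0.1428] [ 0.6437 -0.0977] delta tool [ 0.02 -0.44  6.48]
D [ 0.5935 -0.1409] [ 0.6399 -0.1013] delta tool [ 0.01 -0.04  6.1 ]
W tip pred [247.  110.3]
```

View pics/m7.png

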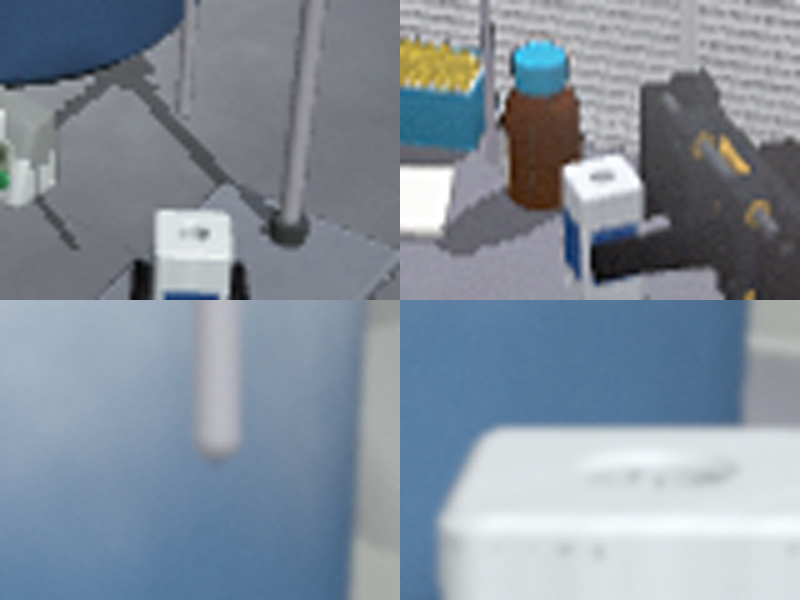

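Zoomed in, the hole is at scene (304,196.6), side (260.4,155.2) and wrist (252,173.6). The tip is at scene (301.6,172.6), side (238.8,152.4) and wrist (243.4,110.5).

Run:
```python
from h import *
S,D,W=[load(n+"3") for n in("scene","side","wrist")]
s,p,Q=now(); ht=p[2]+.04
for n,c,h,t in(("S",S,(304,196.6),(301.6,172.6)),("D",D,(260.4,155.2),(238.8,152.4)),("W",W,(252,173.6),(243.4,110.5))):
    a,b=atz(c,*h,ht),atz(c,*t,.165); d=b-a; print(n,a.round(4),b.round(4),"delta tool",(Q.inv().apply([d[0],d[1],0])*100).round(2))
H=tri(S,(304,196.6),D,(260.4,155.2));T=tri(S,(301.6,172.6),D,(238.8,152.4)); print(H,T,(Q.inv().apply(T[0]-H[0])*100).round(2))
# wrist: lateral along tool y at tool-depth of hole and tip
M=Q.as_matrix()
for u,zd in(((252,173.6),-.015),((243.4,110.5),-.015+.063)):
    o,d=ray(W,*u); o2=Q.inv().apply(o-p); d2=Q.inv().apply(d); k=(zd-o2[2])/d2[2]; print((o2+k*d2).round(4))
print("head axis z tilt",M[2].round(4))
```

```text
S [ 0.5933 -0.1445  0.1421] [ 0.6414 -0.0977  0.165 ] delta tool [ 0.02 -0.49  6.69]
D [ 0.5922 -0.1403  0.1421] [ 0.6383 -0.1014  0.165 ] delta tool [ 0.01 -0.01  6.03]
W [ 0.5882 -0.1484  0.1421] [ 0.6359 -0.1018  0.165 ] delta tool [ 0.02 -0.5   6.65]
(array([ 0.5938646 , -0.14354198,  0.14056013]), np.float64(0.001586267359601775)) (array([ 0.63799201, -0.09965417,  0.16677763]), np.float64(0.0015196830642429423)) [ 2.64 -0.5   6.2 ]
[ 0.0379  0.002  -0.015 ]
[ 0.0627 -0.003   0.048 ]
head axis z tilt [ 1.      0.0072 -0.0021]
```

Emit:
{"method": "move_arm", "body": {
  "targets": [
    [[0,-0.1,1.3],[0,0,0],35],
    [[0,-0.1,1.3],[0,0,0],35],
    [[0,-0.1,1.2],[0,0,0],35],
    [[0,-0.1,1.2],[0,0,0],35],
    [[0,-0.1,1.2],[0,0,0],35],
    [[0.8,0,0],[0,0,0],35],
    [[0.8,0,0],[0,0,0],35],
    [[0,0,0],[0,0,0],35],
    [[0,0,0],[0,0,0],35]
  ]
}}

```text
time: 26.95
ee_pos: [0.6493, -0.0884, 0.1177]
eef_rot: [0.664, 0.245, 0.664, -0.239]
ft_force: [1.1, -0.0, -2.4]
width: 0.0356
grip_force: 40.0
```

Run:
```python
from h import *
from bench import r
s,p,Q=now(); print(p.round(4),np.round(s["joint_positions"],2),s["time"],Q.as_matrix().round(3).tolist(),np.round(s["ft_force"],1))
print("hole est",(p-.015*Q.as_matrix()[:,2]).round(4))
for n in("scene","side","wrist"): np.savez(n+"4.npz",**r.camera(n))
S,D,W=[load(n+"4") for n in("scene","side","wrist")]
h=p-.015*Q.as_matrix()[:,2]+[0,0,.04]
P=[proj(c,h).round().astype(int) for c in(S,D,W)]; print(P)
g=[cv2.resize(c["image"][q[1]-35:q[1]+25,q[0]-40:q[0]+40],(400,300),interpolation=cv2.INTER_CUBIC) for c,q in zip((S,D),P)]
q=P[2]; g.append(cv2.resize(W["image"][q[1]-70:q[1]+50,q[0]-80:q[0]+80],(400,300),interpolation=cv2.INTER_CUBIC)); g.append(cv2.resize(S["image"],(400,300)))
cv2.imwrite("pics/m8.png",np.vstack([np.hstack(g[:2]),np.hstack(g[2:])]))
```

```text
[ 0.6493 -0.0884  0.1177] [ 1.42  1.1  -0.93  1.95 -1.25  0.82  1.13] 26.95 [[-0.003, 0.644, 0.765], [0.008, -0.765, 0.644], [1.0, 0.008, -0.003]] [ 1.1 -0.  -2.4]
hole est [ 0.6378 -0.0981  0.1177]
[array([301, 176]), array([239, 155]), array([248, 169])]
```

View pics/m8.png

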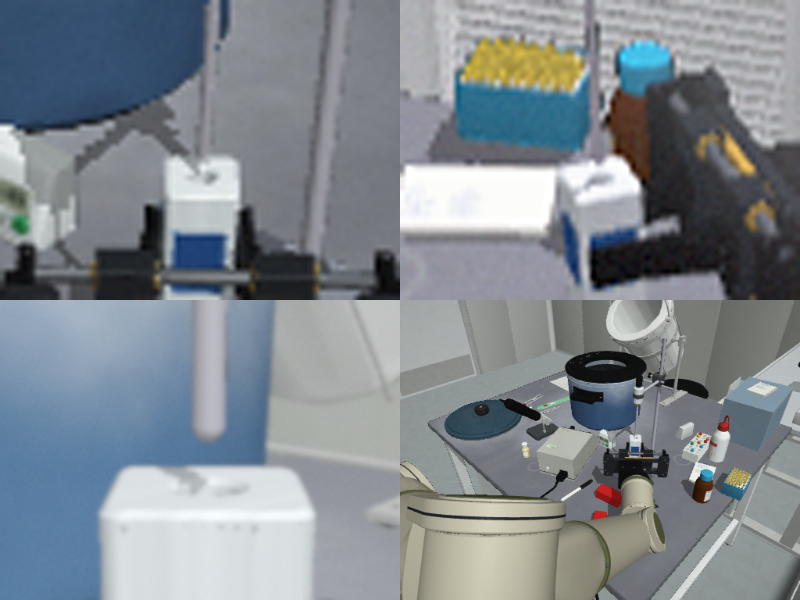

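The wrist crop shows the tip (208,440) right above the block's top face, with the hole region around (213,484). The side crop shows the tip about 2 mm further along the tool axis. I'll correct by 1.5 mm and raise in steps while reading the force.

Emit:
{"method": "move_arm", "body": {
  "targets": [
    [[0,0.05,0.15],[0,0,0],35],
    [[0.4,0,0],[0,0,0],35],
    [[0.4,0,0],[0,0,0],35],
    [[0.2,0,0],[0,0,0],35],
    [[0,0,0],[0,0,0],35]
  ]
}}

```text
time: 27.72
ee_pos: [0.6508, -0.0873, 0.128]
eef_rot: [0.664, 0.245, 0.664, -0.24]
ft_force: [-0.2, 0.3, -1.7]
width: 0.0355
grip_force: 40.0
```

Emit:
{"method": "move_arm", "body": {
  "targets": [
    [[0.2,0,0],[0,0,0],35],
    [[0,0,0],[0,0,0],35]
  ]
}}

```text
time: 27.98
ee_pos: [0.6508, -0.0873, 0.13]
eef_rot: [0.664, 0.245, 0.664, -0.24]
ft_force: [-0.3, -0.2, -2.2]
width: 0.0358
grip_force: 40.0
```

Emit:
{"method": "move_arm", "body": {
  "targets": [
    [[0.2,0,0],[0,0,0],35],
    [[0,0,0],[0,0,0],35]
  ]
}}

```text
time: 28.22
ee_pos: [0.6508, -0.0872, 0.132]
eef_rot: [0.664, 0.245, 0.664, -0.24]
ft_force: [0.6, -0.5, -2.8]
width: 0.0357
grip_force: 40.0
```

Emit:
{"method": "move_arm", "body": {
  "targets": [
    [[0.2,0,0],[0,0,0],35],
    [[0,0,0],[0,0,0],35]
  ]
}}

```text
time: 28.48
ee_pos: [0.6508, -0.0872, 0.1339]
eef_rot: [0.664, 0.245, 0.664, -0.24]
ft_force: [0.2, 0.6, -1.7]
width: 0.0359
grip_force: 40.0
```

Emit:
{"method": "move_arm", "body": {
  "targets": [
    [[0.2,0,0],[0,0,0],35],
    [[0,0,0],[0,0,0],35]
  ]
}}

```text
time: 28.72
ee_pos: [0.6507, -0.0873, 0.1356]
eef_rot: [0.664, 0.245, 0.664, -0.24]
ft_force: [0.2, -0.1, -4.8]
width: 0.0357
grip_force: 40.0
```

Emit:
{"method": "move_arm", "body": {
  "targets": [
    [[0.2,0,0],[0,0,0],35],
    [[0,0,0],[0,0,0],35]
  ]
}}

```text
time: 28.98
ee_pos: [0.6507, -0.0873, 0.1377]
eef_rot: [0.664, 0.245, 0.664, -0.24]
ft_force: [-0.0, -0.5, -5.3]
width: 0.036
grip_force: 40.0
```

Emit:
{"method": "move_arm", "body": {
  "targets": [
    [[0.2,0,0],[0,0,0],35],
    [[0,0,0],[0,0,0],35]
  ]
}}

```text
time: 29.22
ee_pos: [0.6507, -0.0872, 0.1398]
eef_rot: [0.664, 0.245, 0.664, -0.24]
ft_force: [0.3, 0.5, -5.8]
width: 0.0358
grip_force: 40.0
```

The force stepped from about -2.2 N to -4.8 N, and kept rising, from z≈0.134. That is about 8 mm inside the hole, so this end is the shallow recess. I'll lower, back out and turn the block over by rolling the tool half a turn.

Emit:
{"method": "move_arm", "body": {
  "targets": [
    [[-1.0,0,0],[0,0,0],35],
    [[-1.5,0,0],[0,0,0],35],
    [[-1.5,0,0],[0,0,0],35],
    [[0,0,0],[0,0,0],35],
    [[0,0,-2.0],[0,0,0],35],
    [[0,0,-2.0],[0,0,0],35],
    [[0,0,-2.0],[0,0,0],35],
    [[0,0,-2.0],[0,0,0],35],
    [[0,0,-2.0],[0,0,0],35],
    [[1.5,0,0],[0,0,0],35],
    [[2.0,0,0],[0,0,0],35],
    [[2.0,0,0],[0,0,0],35],
    [[1.5,0,0],[0,0,0],35],
    [[0,0,0],[0,0,0],35]
  ]
}}

```text
time: 30.98
ee_pos: [0.5743, -0.151, 0.1711]
eef_rot: [0.664, 0.246, 0.664, -0.239]
ft_force: [-1.2, -0.3, -1.6]
width: 0.0358
grip_force: 40.0
```

Run:
```python
from h import *
s,p,Q=now(); print(p.round(4),np.round(s["joint_positions"],2),s["time"],Q.as_matrix().round(3).tolist(),np.round(s["ft_force"],1))
```

```text
[ 0.5743 -0.151   0.1711] [ 1.6   0.93 -0.92  2.   -1.15  1.    0.98] 30.975 [[-0.004, 0.645, 0.765], [0.008, -0.765, 0.645], [1.0, 0.009, -0.002]] [-1.2 -0.3 -1.6]
```

Emit:
{"method": "move_arm", "body": {
  "targets": [
    [[0,0,0],[0,0,0.18],35],
    [[0,0,0],[0,0,0.18],35],
    [[0,0,0],[0,0,0.18],35],
    [[0,0,0],[0,0,0.18],35],
    [[0,0,0],[0,0,0.18],35],
    [[0,0,0],[0,0,0.18],35],
    [[0,0,0],[0,0,0.18],35],
    [[0,0,0],[0,0,0.18],35],
    [[0,0,0],[0,0,0.18],35],
    [[0,0,0],[0,0,0.18],35],
    [[0,0,0],[0,0,0.18],35],
    [[0,0,0],[0,0,0.18],35],
    [[0,0,0],[0,0,0.18],35],
    [[0,0,0],[0,0,0.18],35],
    [[0,0,0],[0,0,0.18],35],
    [[0,0,0],[0,0,0.18],35],
    [[0,0,0],[0,0,0.18],35],
    [[0,0,0],[0,0,0.08],35],
    [[0,0,0],[0,0,0],35]
  ]
}}

```text
time: 33.35
ee_pos: [0.5741, -0.1511, 0.1695]
eef_rot: [-0.246, 0.664, 0.239, 0.665]
ft_force: [-0.0, 0.1, -2.3]
width: 0.0354
grip_force: 40.0
```

Run:
```python
from h import *
s,p,Q=now(); print(p.round(4),np.round(s["joint_positions"],2),s["time"],Q.as_matrix().round(3).tolist(),np.round(s["ft_force"],1))
# same heading as before, flipped about tool z
R0=R.from_matrix(ori(40.1,0,1).as_matrix())
b=[.6051,-.1311,.1015]
p,Q=plan(p,Q,[.5743,-.151,.1015],R0,5,35)
p,Q=plan(p,Q,b,R0,4,35)
```

```text
[ 0.5741 -0.1511  0.1695] [ 1.5   0.85 -0.8   2.01 -1.25  1.09 -2.11] 33.35 [[0.004, -0.644, 0.765], [-0.008, 0.765, 0.644], [-1.0, -0.009, -0.002]] [-0.   0.1 -2.3]
[[[1.4,0,0.0],[0,0,0.002],35],[[1.3,0,0.0],[0,-0.001,0.001],35],[[1.4,0,0.0],[0,0,0.002],35],[[1.3,0,0.0],[0,-0.001,0.002],35],[[1.4,0,0.0],[0,0,0.002],35]]
end [ 0.5742 -0.1515  0.1015]
[[[0,-0.1,0.9],[0,0,-0.0],35],[[0,-0.1,0.9],[0,0,-0.0],35],[[0,-0.1,1.0],[0,0,-0.0],35],[[0,-0.1,0.9],[0,0,-0.0],35]]
end [ 0.6051 -0.1307  0.1015]
```

Emit:
{"method": "move_arm", "body": {
  "targets": [
    [[1.7,0,0],[0,0,0.004],35],
    [[1.7,0,0],[0,0,0.004],35],
    [[1.7,0,0],[0,0,0],35],
    [[1.7,0,0],[0,0,0],35],
    [[0,-0.1,0.9],[0,0,0],35],
    [[0,-0.1,0.9],[0,0,0],35],
    [[0,-0.1,0.9],[0,0,0],35],
    [[0,-0.1,1.0],[0,0,0],35],
    [[0,-0.1,0],[0,0,0],35],
    [[0,0,0],[0,0,0],35]
  ]
}}

```text
time: 34.6
ee_pos: [0.6057, -0.1319, 0.102]
eef_rot: [-0.243, 0.665, 0.242, 0.664]
ft_force: [0.7, 0.5, -1.5]
width: 0.0355
grip_force: 40.0
```

Run:
```python
from h import *
from bench import r
s,p,Q=now(); print(p.round(4),np.round(s["joint_positions"],2),s["time"],Q.as_matrix().round(3).tolist(),np.round(s["ft_force"],1))
for n in("scene","side","wrist"): np.savez(n+"5.npz",**r.camera(n))
# block position in same camera, same TCP pose, before (3) and after (5) the flip: white-blob box near expected spot
q3=np.array([.6054,-.131,.1015])
for n in("scene","side"):
    for k,pp in((3,q3),(5,p)):
        c=load(n+str(k)); hh=pp-.015*Q.as_matrix()[:,2]+[0,0,.03]; u=proj(c,hh)
        x,y=u.round().astype(int); im=c["image"][y-20:y+20,x-20:x+20].astype(int)
        m=((im.min(2)>165)).astype(np.uint8); nn,lab,st,ce=cv2.connectedComponentsWithStats(m)
        i=lab[20,20] or 1+np.argmax(st[1:,4]); print(n,k,"pred",u.round(1),"box rel pred",(st[i,:4]+[x-20-u[0],y-20-u[1],0,0]).round(1),(ce[i]+[x-20,y-20]-u).round(2),st[i,4])
W=load("wrist5"); print([proj(W,p+Q.apply(v)).round(1) for v in([-.04,-.018,-.033],[-.04,.018,-.033],[-.04,-.018,.003],[-.04,.018,.003],[-.04,0,-.015])],proj(W,[.639,-.1,.165]))
```

```text
[ 0.6057 -0.1319  0.102 ] [ 1.44  1.04 -0.8   1.95 -1.23  0.98 -2.02] 34.6 [[-0.001, -0.644, 0.765], [-0.002, 0.765, 0.644], [-1.0, -0.001, -0.002]] [ 0.7  0.5 -1.5]
scene 3 pred [302.6 199.4] box rel pred [-6.6 -7.4 16.  22. ] [0.89 0.35] 240
scene 5 pred [303.  199.3] box rel pred [-6.  -7.3 15.  23. ] [0.77 0.67] 241
side 3 pred [259.9 158.3] box rel pred [-6.9 -7.3 15.  25. ] [ 0.32 -0.15] 166
side 5 pred [259.9 158. ] box rel pred [-6.9 -8.  15.  28. ] [ 0.23 -0.14] 161
[array([215. , 348.6]), array([291.3, 348.7]), array([221.4, 302.2]), array([283.9, 302.2]), array([252.9, 323.1])] [256.4292058  293.74769976]
```

The block sits the same in the gripper after the flip, to within 0.3 px, so I'll return to the same spot under the probe and rise.

Emit:
{"method": "move_arm", "body": {
  "targets": [
    [[0,0.1,1.3],[0,0,0],35],
    [[0,0.1,1.3],[0,0,0],35],
    [[0,0.1,1.3],[0,0,0],35],
    [[0,0.1,1.2],[0,0,0],35],
    [[0,0.1,1.2],[0,0,0],35],
    [[-0.8,0,0],[0,0,0],35],
    [[-0.8,0,0],[0,0,0],35],
    [[-0.4,0,0],[0,0,0],35],
    [[0,0,0],[0,0,0],35]
  ]
}}

```text
time: 35.88
ee_pos: [0.6507, -0.0877, 0.1222]
eef_rot: [-0.243, 0.665, 0.241, 0.664]
ft_force: [0.5, -0.7, -2.2]
width: 0.0358
grip_force: 40.0
```

Run:
```python
from h import *
s,p,Q=now(); print(p.round(4),s["time"],np.round(s["ft_force"],1),(Q.inv().apply(np.array([.6508,-.0873,p[2]])-p)*100).round(2),np.round(s["joint_positions"],2),Q.as_matrix()[2].round(3))
```

```text
[ 0.6507 -0.0877  0.1222] 35.875 [ 0.5 -0.7 -2.2] [-0.    0.03  0.03] [ 1.43  1.11 -0.95  1.95 -1.24  0.81 -2.03] [-1.    -0.002 -0.003]
```

Aligned. I'll rise to 0.140, where the shallow end had already pushed back, and check the force.

Emit:
{"method": "move_arm", "body": {
  "targets": [
    [[-0.3,0.03,0.03],[0,0,0],35],
    [[-0.3,0,0],[0,0,0],35],
    [[-0.3,0,0],[0,0,0],35],
    [[0,0,0],[0,0,0],35]
  ]
}}

```text
time: 36.38
ee_pos: [0.6508, -0.0868, 0.1311]
eef_rot: [-0.243, 0.665, 0.242, 0.664]
ft_force: [-0.5, 0.7, -1.0]
width: 0.0356
grip_force: 40.0
```

Emit:
{"method": "move_arm", "body": {
  "targets": [
    [[-0.3,0,0],[0,0,0],35],
    [[-0.3,0,0],[0,0,0],35],
    [[-0.3,0,0],[0,0,0],35],
    [[0,0,0],[0,0,0],35]
  ]
}}

```text
time: 36.88
ee_pos: [0.6508, -0.0868, 0.1401]
eef_rot: [-0.243, 0.665, 0.242, 0.664]
ft_force: [0.7, -0.9, -2.8]
width: 0.0356
grip_force: 40.0
```

No push back, so this is the deep end. I'll carry on to about 0.160, then go in fine steps.

Emit:
{"method": "move_arm", "body": {
  "targets": [
    [[-0.3,0,0],[0,0,0],35],
    [[-0.3,0,0],[0,0,0],35],
    [[-0.3,0,0],[0,0,0],35],
    [[0,0,0],[0,0,0],35]
  ]
}}

```text
time: 37.38
ee_pos: [0.6509, -0.0867, 0.1491]
eef_rot: [-0.243, 0.665, 0.242, 0.664]
ft_force: [0.2, 0.1, -2.2]
width: 0.0358
grip_force: 40.0
```

Emit:
{"method": "move_arm", "body": {
  "targets": [
    [[-0.3,0,0],[0,0,0],35],
    [[-0.3,0,0],[0,0,0],35],
    [[-0.3,0,0],[0,0,0],35],
    [[-0.2,0,0],[0,0,0],35],
    [[0,0,0],[0,0,0],35]
  ]
}}

```text
time: 38.0
ee_pos: [0.6508, -0.0867, 0.16]
eef_rot: [-0.243, 0.665, 0.242, 0.664]
ft_force: [0.0, 0.1, -1.1]
width: 0.0363
grip_force: 40.0
```

Emit:
{"method": "move_arm", "body": {
  "targets": [
    [[-0.1,0,0],[0,0,0],35],
    [[-0.1,0,0],[0,0,0],35],
    [[0,0,0],[0,0,0],35]
  ]
}}

```text
time: 38.38
ee_pos: [0.6508, -0.0867, 0.1619]
eef_rot: [-0.243, 0.665, 0.242, 0.664]
ft_force: [-0.3, -0.1, -2.2]
width: 0.0358
grip_force: 40.0
```

Emit:
{"method": "move_arm", "body": {
  "targets": [
    [[-0.1,0,0],[0,0,0],35],
    [[0,0,0],[0,0,0],35],
    [[0,0,0],[0,0,0],35]
  ]
}}

```text
time: 38.75
ee_pos: [0.6508, -0.0868, 0.1628]
eef_rot: [-0.243, 0.665, 0.242, 0.664]
ft_force: [-0.1, -0.1, -2.6]
width: 0.0353
grip_force: 40.0
```

Emit:
{"method": "move_arm", "body": {
  "targets": [
    [[-0.1,0,0],[0,0,0],35],
    [[0,0,0],[0,0,0],35],
    [[0,0,0],[0,0,0],35]
  ]
}}

```text
time: 39.12
ee_pos: [0.6508, -0.0868, 0.1638]
eef_rot: [-0.243, 0.665, 0.242, 0.664]
ft_force: [0.3, 0.2, -1.8]
width: 0.0358
grip_force: 40.0
```

Emit:
{"method": "move_arm", "body": {
  "targets": [
    [[-0.1,0,0],[0,0,0],35],
    [[0,0,0],[0,0,0],35],
    [[0,0,0],[0,0,0],35]
  ]
}}

```text
time: 39.5
ee_pos: [0.6508, -0.0867, 0.1648]
eef_rot: [-0.243, 0.665, 0.242, 0.664]
ft_force: [-0.4, -0.4, -2.2]
width: 0.0357
grip_force: 40.0
```

Emit:
{"method": "move_arm", "body": {
  "targets": [
    [[-0.1,0,0],[0,0,0],35],
    [[0,0,0],[0,0,0],35],
    [[0,0,0],[0,0,0],35]
  ]
}}

```text
time: 39.88
ee_pos: [0.6508, -0.0868, 0.1656]
eef_rot: [-0.243, 0.665, 0.242, 0.664]
ft_force: [-0.1, 0.0, -3.7]
width: 0.0358
grip_force: 40.0
```

Emit:
{"method": "move_arm", "body": {
  "targets": [
    [[-0.1,0,0],[0,0,0],35],
    [[0,0,0],[0,0,0],35],
    [[0,0,0],[0,0,0],35]
  ]
}}

```text
time: 40.25
ee_pos: [0.6508, -0.0867, 0.1668]
eef_rot: [-0.243, 0.665, 0.242, 0.664]
ft_force: [0.4, -0.3, -4.5]
width: 0.0357
grip_force: 40.0
```

Emit:
{"method": "move_arm", "body": {
  "targets": [
    [[-0.1,0,0],[0,0,0],35],
    [[0,0,0],[0,0,0],35],
    [[0,0,0],[0,0,0],35]
  ]
}}

```text
time: 40.62
ee_pos: [0.6508, -0.0867, 0.1678]
eef_rot: [-0.243, 0.665, 0.242, 0.664]
ft_force: [-0.5, 0.0, -4.4]
width: 0.0358
grip_force: 40.0
```

Contact at z≈0.1653, about 31–32 mm deeper than the first end, so it is bottomed in the deep hole. I'll push on by 3.5 mm for a total of about 6 mm.

Emit:
{"method": "move_arm", "body": {
  "targets": [
    [[-0.1,0,0],[0,0,0],35],
    [[-0.1,0,0],[0,0,0],35],
    [[-0.15,0,0],[0,0,0],35],
    [[0,0,0],[0,0,0],35],
    [[0,0,0],[0,0,0],35],
    [[0,0,0],[0,0,0],35],
    [[0,0,0],[0,0,0],35]
  ]
}}

```text
time: 41.5
ee_pos: [0.6508, -0.0867, 0.1713]
eef_rot: [-0.243, 0.665, 0.242, 0.664]
ft_force: [0.2, -0.0, -6.4]
width: 0.0361
grip_force: 40.0
```

Run:
```python
from h import *
from bench import r
f=[]
for i in range(10):
    c=r.camera("side" if i%2 else "scene"); np.savez(("side" if i%2 else "scene")+"6.npz",**c); s=r.read_state(); f.append(s["ft_force"])
print(np.mean(f,0).round(2),np.std(f,0).round(2),np.round(s["ee_pos"],4),s["time"])
# probe shift: bright/dark gland+cap move up between initial picture and now (template match about the black cap)
for n in("scene","side"):
    a,b=load(n),load(n+"6"); 
    tip=np.array([.639,-.101,.0]); u=proj(a,tip+[0,0,.165+.106+.07]).round().astype(int); t=a["image"][u[1]-14:u[1]+14,u[0]-7:u[0]+8]; w=b["image"][u[1]-24:u[1]+24,u[0]-12:u[0]+13]
    m=cv2.matchTemplate(w,t,cv2.TM_SQDIFF_NORMED); print(n,np.array(cv2.minMaxLoc(m)[2])-[5,10])
    d=np.abs(a["image"].astype(int)-b["image"]).sum(2)
```

```text
[-0.3   0.14 -6.  ] [0.26 0.62 0.4 ] [ 0.6508 -0.0868  0.1713] 42.0
scene [ 0 -1]
side [ 0 -1]
```

```bash
python3 -c "
from bench import r
print(r.close_job())"
```

```text
the job is handed in; nothing more can be done
None
```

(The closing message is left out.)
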